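# Cover the bowl dispenser and hold it down flush for latching

### The arm

A 6-joint arm with a two-finger parallel gripper is mounted at the origin on the work surface. World frame = base frame: x ahead of the robot, y to its left, z up, the work surface at z = 0. Lengths are in m, angles in rad, forces in N, time in s.
With the tool pointing down it reaches from about 0.35 to 0.875 m from the base axis. Payload 4.2 kg.
Tool frame: the origin (TCP) lies midway between the tips of the shut fingers; the grasp point (between the pads) lies 19 mm behind it; z points along the fingers, y is the line along which they close (so a half turn about z gives the same grasp; the last joint's range is limited). The gripper opens to 87 mm and grips with 3 to 60 N. Pads are 19 mm wide; open, the fingers measure 117 mm over their backs; the gripper's body (75 mm by 190 mm) begins 51 mm behind the grasp point.
Start: joints at [1.37, 0.385, 0.008, 0, -1.194, -0.259], TCP at [0.277, 0.56, 0.223] pointing down, gripper open.
Joint ranges: [-3.14, 3.14], [-1.21, 2.06], [-1.07, 1.41], [-3.16, 2.05], [-2.99, -0.16], [-3.1, 3.1]. Speed limits (rad/s): [2.79, 2.79, 3.14, 3.14, 3.14, 3.14].

### API

Orientations are given as a unit quaternion [w, x, y, z].
In Python, from station import read_state, snapshot, workorder, look_for, silhouettes, mark_of gives the robot as it stands.
- The arm moves only by the shell command python3 -m pendant 'ROWS' [FORCE]. ROWS is JSON, a list of rows, each an object of numbers: "dx", "dy", "dz": the shift along the tool's x, y, z in cm; "ax", "ay", "az": the turn, a rotation vector about the tool's x, y, z in rad; "fingers": the gripper command: -1 is shut, 1 is fully open, values between are in proportion. In form: [{"dx": .., "dy": .., "dz": .., "ax": .., "ay": .., "az": .., "fingers": ..}, ...]. A call has 1 to 10 rows; each row shifts and turns the commanded pose from where the row before left it, along the tool's axes as they then stand; what a row does not reach is not made up. A row lasts 1/8 s, in which the tool goes at most 62.5 mm and 10.7 degrees, less where a joint would pass 70% of its speed; a pose out of reach is approached as far as the arm can. A call is refused whole if a number of a shift passes 6.25 or a number of a turn 0.188, either way. A call with a gripper value outside its range is refused whole. The fingers move at their own pace and stop on an object; FORCE is the grip in N (left out, the last holds). Time passes only in rows, so rows that do not move let the fingers close. It gives the time, the measured TCP pose, the force, the opening and the grip force at its end, in the units of the state.
- read_state(): the state, without advancing time (a new reading comes with each control period).
- snapshot(name): name is "side" or "top"; returns a dict with "color" (480x640x3 uint8, red, green, blue), "z_map" (480x640 float32, m along the optical axis (not along the pixel's ray), 0 where there is no reading), "intrinsics" (3x3 intrinsics, pixels), "D" ([k1, k2, p1, p2, k3] as OpenCV has them; the pictures are not rectified), "world_to_cam" (4x4, takes a point from world to camera coordinates). Camera axes: x right, y up, looking along -z (the intrinsics and any distortion apply to the point x, -y, -z); pixel columns grow to the right and rows downward; lengths in m; the calibration is good to about 2 mm. A picture is of the moment at which its call begins.
- workorder.close_job(): hands the job in; it is judged then, once.
Trained networks look in a picture, given as the dict that the camera call returned (one of the last four; its "shot" number tells which), for a name from the list of things; names that differ only in an ending like _2 or _b are one class to them, and where a whole thing is asked for, a point or a joint stands for the part that bears it (a point fixed in the world has none). Each returns a list of dicts, best first, with "conf" (0 to 1); they miss things now and then, are a little off and sometimes report something else, mostly with a low value. They report only what shows in the picture. A call takes as long as a camera call. They do not tell look-alikes from the thing itself.
- look_for(query, picture): "extent" ([left, top, right, bottom] in pixels, round what is visible of it).
- silhouettes(query, picture): "region" (480x640 bool, what is visible of it) and "extent" ([left, top, right, bottom] in pixels, round what is visible of it).
- mark_of(query, picture): "location" ([column, row] in pixels: a listed point, or the origin of a listed thing).
The state is a dict: "time_s": time; "qpos": joint angles; "joint_vel": joint speeds; "effort": joint torques, N m; "ee_pos": TCP position; "tool_rot": TCP orientation; "force": force on the tool from outside, world axes, zero at the start; "wrist_torque": the same for the moment, N m; "opening": finger opening in m; "grip_force": force on a finger pad.
Only numpy, scipy, OpenCV 4.12 (cv2) and the standard library are available. Lean on these libraries where they do the work, as an engineer would, in place of code of your own. Each camera call takes 0.05 s, during which the arm holds its last target. There are 200 camera calls.

### The job

Get the spring-loaded bowl dispenser ready to be latched: set the knobbed cover level and centred on the round top of the upturned bowl and let go, so that it balances there by itself for a moment. Then press the cover straight down against the spring until the top of its disc is flush with the dispenser's rim, without ramming the bowl to the bottom, and keep holding it there: the job finishes while you are still pressing, with the cover level. Leave the jar, the beaker and the tub where they are.

Things in the scene. Friction and masses are not known exactly. Their poses are not given: they have to be found in the camera images.
- dispenser: Fixed countertop bowl dispenser: an upright open aluminium tube, outer diameter 176 mm, wall 4 mm, rim 150 mm above the table, on a round foot of diameter 190 mm, 8 mm thick; small clips on two sides. Origin: centre of its underside, z up. It holds a sprung bowl whose round top stands out of the tube.
- rim (a point): Centre of the dispenser's mouth, at the height of the rim (150 mm above the table).
- dome_top (a point): Highest point of the upturned round steel bowl in the dispenser: a smooth dome, sphere radius 80 mm, that only moves straight up and down on its spring. At rest it stands 24 mm above the rim. It is on the tube's axis.
- carrier (a joint): How far the sprung bowl is pressed down, in m: 0 at rest (up), 0.030 when the disc of the cover lying on it is flush with the rim (24 mm + 6 mm disc), stop at 0.060. It resists the first movement with about 5 N and then 0.4 N more per mm; the cover's weight is not enough to move it. With the cover on, holding it flush takes about 15 N.
- cover: Loose round cover, lying knob up on the table at the start: white plastic disc, diameter 120 mm, 6 mm thick, with a central upright black cylindrical knob of diameter 30 mm, from 6 to 34 mm above the underside, flat on top. About 0.2 kg. Origin: centre of the disc's underside; z along the knob.
- knob_top (a point): Centre of the flat top of the cover's knob, 34 mm above the cover's underside.
- spice_jar: Bystander: closed round jar with black cap, diameter 68 mm, height 100 mm, standing on the table. Origin: centre of its underside.
- beaker: Bystander: open steel cup, diameter 80 mm, height 100 mm, standing. Origin: centre of its underside.
- tub: Bystander: small open white bowl, diameter 110 mm, height 70 mm, standing. Origin: centre of its underside.
There are look-alikes about, which are no part of the job. Leave any blue look-alike of the cover alone.

How it is judged:
On the way:
1. the cover balances on the bowl by itself: centred within 15 mm, level within 10 degrees, nearly still, untouched by the robot, the bowl still up (distance between cover and dome_top below 0.015 m and angle between cover's own z axis and vertical below 0.175 rad and linear speed of cover below 0.04 m/s and contact force between cover and the arm below 0.1 N and contact force between cover and the fingers below 0.1 N and contact force between cover and dispenser above 0.5 N and value of joint carrier below 0.005 m), for 0.3 s.
At the end, for the whole second after the job is handed in: The robot is pressing the cover (over 5 N) and holds it still on the bowl, centred within 15 mm and level within 10 degrees, with the bowl pressed down 30 mm, give or take 5 mm (the cover's disc flush with the rim within 5 mm), and touches neither the bowl nor the tube (value of joint carrier between 0.025 and 0.035 m and velocity of joint carrier between -0.01 and 0.01 m/s and distance between cover and dome_top below 0.015 m and angle between cover's own z axis and vertical below 0.175 rad and linear speed of cover below 0.02 m/s and contact force between the fingers and cover above 5 N and contact force between cover and dispenser above 5 N and contact force between each of the fingers, the arm and dispenser below 0.5 N); the arm keeps its last pose, push and grip.
It fails at once if the bowl is rammed down more than 48 mm (value of joint carrier above 0.048 m).
It fails at once if the jar is moved by more than 30 mm (distance of spice_jar from where it was at the start of the episode above 0.03 m).
It fails at once if the beaker is moved by more than 30 mm (distance of beaker from where it was at the start of the episode above 0.03 m).
It fails at once if the tub is moved by more than 30 mm (distance of tub from where it was at the start of the episode above 0.03 m).
It also fails if it takes over 62 s, if anything falls off the work surface, if the arm or the gripper's body presses on something with over 40 N, if the wrist force passes 120 N, or if a joint passes its speed limit or range.

## Working session

There is one attempt and no reset: what is moved stays moved. The work goes in short steps, Python scripts to look and compute and a shell command to move; the robot and the scene stay as the last step left them, time stands still between calls to the robot, and variables do not carry over. Pictures are saved under pics/ and viewed, at most 10 in all, crops included, and the job is handed in when it is done.

```bash
mkdir -p pics
cat > h.py <<'E'
import numpy as np, cv2
from station import read_state, snapshot, workorder, look_for, silhouettes, mark_of
def save(p,n): cv2.imwrite('pics/'+n,p["color"][:,:,::-1])
def ray(p,px):
    u=cv2.undistortPoints(np.array([[px]],float),p["intrinsics"],np.array(p["D"],float))[0,0]
    M=np.linalg.inv(p["world_to_cam"]); d=M[:3,:3]@np.array([u[0],-u[1],-1.]); return M[:3,3],d
def at_z(p,px,z):
    o,d=ray(p,px); return o+d*(z-o[2])/d[2]
def depth(p,px):
    o,d=ray(p,px); c,r=int(round(px[0])),int(round(px[1])); w=p["z_map"][r-1:r+2,c-1:c+2]; w=w[w>0]
    return o+d*np.median(w) if len(w) else None
E
python3 - <<'E'
from h import *
np.set_printoptions(precision=4,suppress=True)
for n in ("top","side"):
    p=snapshot(n); save(p,n+'0.png')
    print(n,np.linalg.inv(p["world_to_cam"])[:3,3])
    for q in ("dome_top","knob_top","rim"):
        for m in mark_of(q,p)[:4]: print(q,m["conf"],m["location"],depth(p,m["location"]))
    for q in ("cover","dispenser","spice_jar","beaker","tub"):
        for m in look_for(q,p)[:4]:
            e=m["extent"]; c=[(e[0]+e[2])/2,(e[1]+e[3])/2]; print(q,m["conf"],e,depth(p,c))
s=read_state();print(s)
E
```

```text
top [ 0.4527 -0.007   1.4571]
dome_top 0.82 [222.5, 236.5] [0.5397 0.2056 0.1726]
knob_top 0.83 [411.7, 252.5] [ 0.5163 -0.2082  0.0342]
knob_top 0.71 [414.5, 322.3] [ 0.3565 -0.2146  0.0344]
knob_top 0.62 [421.0, 174.7] [ 0.6975 -0.2298  0.0329]
rim 0.6 [227.1, 238.1] [0.5363 0.1955 0.1753]
cover 0.91 [394.8, 153.6, 445.0, 204.8] [ 0.6868 -0.2271  0.0337]
cover 0.88 [389.8, 300.2, 440.0, 349.2] [ 0.3511 -0.2155  0.0352]
dispenser 0.96 [185.6, 196.2, 277.2, 280.2] [0.5364 0.187  0.1725]
spice_jar 0.94 [318.5, 154.3, 346.8, 191.8] [ 0.6879 -0.0236  0.0995]
beaker 0.95 [95.7, 221.9, 142.2, 259.9] [0.5385 0.4772 0.0037]
tub 0.94 [498.8, 233.2, 546.7, 281.0] [ 0.5093 -0.4729  0.0052]
side [ 0.2353 -0.9713  1.0826]
dome_top 0.56 [298.3, 175.2] [0.5439 0.2007 0.1712]
dome_top 0.26 [379.3, 457.0] [ 0.4991 -0.4645  0.0067]
knob_top 0.76 [343.6, 338.3] [ 0.5205 -0.2038  0.0334]
knob_top 0.75 [267.5, 364.4] [ 0.3503 -0.2171  0.0327]
knob_top 0.73 [426.1, 328.5] [ 0.6982 -0.2345  0.0329]
rim 0.62 [300.0, 182.9] [0.54   0.1732 0.1687]
cover 0.88 [319.9, 326.3, 372.9, 375.1] [ 0.5203 -0.223   0.0
[... 255 characters left out ...]
8 -0.0535  0.0687]
beaker 0.87 [255.7, 137.9, 285.3, 179.8] [0.5232 0.4169 0.0784]
beaker 0.52 [376.8, 238.7, 407.5, 282.7] [ 0.6912 -0.0555  0.0722]
tub 0.91 [354.7, 410.7, 413.3, 467.7] [ 0.5199 -0.4359  0.0105]
{'time_s': 0.9, 'qpos': array([ 1.3696,  0.3847,  0.0079,  0.    , -1.194 , -0.2586]), 'joint_vel': array([-0.0011, -0.0006,  0.0009, -0.0005, -0.002 ,  0.0006]), 'effort': array([ -0.0002, -39.0457,  18.7621,   4.2243,   0.0155,  -0.    ]), 'ee_pos': array([0.2773, 0.5601, 0.2225]), 'tool_rot': array([-0.    ,  0.9737, -0.2279,  0.    ]), 'force': array([-0.0556,  0.1319,  0.1334]), 'wrist_torque': array([0.0383, 0.0041, 0.0077]), 'grip_force': 0.0, 'opening': 0.08693344510199404}
```

Run:
```python
import cv2
a=cv2.imread('pics/top0.png');b=cv2.imread('pics/side0.png')
c=cv2.resize(a[140:360,370:470],None,fx=2.7,fy=2.7,interpolation=2)
d=cv2.resize(b[300:410,230:460],None,fx=2.2,fy=2.2,interpolation=2)
import numpy as np
o=np.zeros((600,800,3),np.uint8);o[:c.shape[0],:c.shape[1]]=c;o[:d.shape[0],280:280+d.shape[1]]=d
e=cv2.resize(a[180:300,80:300],None,fx=2.2,fy=2.2,interpolation=2);o[300:300+e.shape[0],280:280+e.shape[1]]=e
cv2.imwrite('pics/crop0.png',o)
```

```text
(no output)
```

View pics/crop0.png

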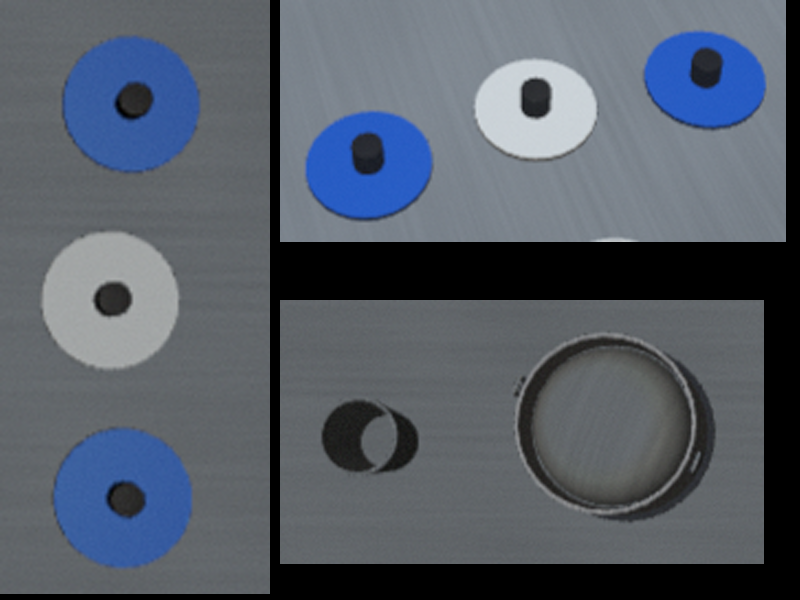

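View pics/top0.png

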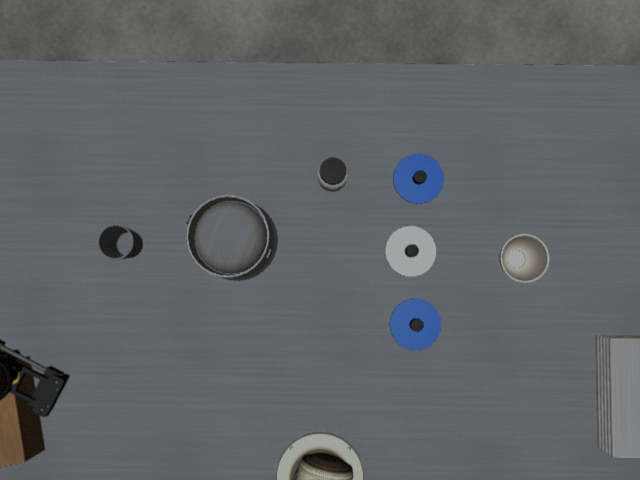

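Candidates for the cover, top view: blue disc (419,178), white disc (412,251), blue disc (416,324). By the description it is the white one at (412,251); the crop shows it as a white disc with a black knob. The dispenser is at (229,237), the jar at (332,173), the beaker at (117,242) and the tub at (525,258).

```bash
cat > meas.py <<'E'
from h import *
from scipy.optimize import least_squares
np.set_printoptions(precision=4,suppress=True)
def cloud(p,m):
    r,c=np.nonzero(m&(p["z_map"]>0)); u=cv2.undistortPoints(np.stack([c,r],1)[:,None].astype(float),p["intrinsics"],np.array(p["D"],float))[:,0]
    M=np.linalg.inv(p["world_to_cam"]); d=np.c_[u[:,0],-u[:,1],-np.ones(len(u))]*p["z_map"][r,c][:,None]
    return d@M[:3,:3].T+M[:3,3]
def circ(xy,r):
    return least_squares(lambda a:np.hypot(*(xy-a).T)-r,xy.mean(0),loss='soft_l1',f_scale=.002)
if __name__=="__main__":
  for n in ("top","side"):
    p=snapshot(n); C=p["color"].astype(int)
    white=(C.min(2)>125)&(C.max(2)-C.min(2)<30); 
    best=[s for s in silhouettes("cover",p)]
    for s in best:
        m=s["region"]; col=np.median(C[m],0)
        if col[2]-col[0]>40: continue
        cs,_=cv2.findContours(m.astype(np.uint8),0,1); c=max(cs,key=cv2.contourArea)[:,0]
        e=cv2.fitEllipse(c); print(n,s["conf"],e,"disc at z6",at_z(p,e[0],.006))
        pts=cloud(p,m); k=pts[pts[:,2]>.03]; print("knob cloud",k.mean(0),len(k), "disc z",np.median(pts[pts[:,2]<.02],0))
    for m in mark_of("knob_top",p): print(m["conf"],at_z(p,m["location"],.034))
    for s in silhouettes("dispenser",p)[:1]:
        m=s["region"]; pts=cloud(p,m); 
        a=pts.mean(0)[:2] if n=="top" else np.array([.538,.194])
        a=np.array([.538,.194])
        rr=np.hypot(*(pts[:,:2]-a).T)
        rim=pts[(rr>.075)&(abs(pts[:,2]-.15)<.006)]; f=circ(rim[:,:2],.086); print("rim",f.x,len(rim),np.abs(f.fun).mean())
        d=pts[(rr<.06)&(pts[:,2]>.13)]
        g=least_squares(lambda a:np.linalg.norm(d-a,axis=1)-.08,[*a,.094],loss='soft_l1',f_scale=.003); print("dome",g.x,g.x[2]+.08,len(d),np.abs(g.fun).mean())
E
python3 meas.py
```

```text
top 0.93 ((410.0413818359375, 250.47531127929688), (49.69508743286133, 50.63837432861328), 124.93953704833984) disc at z6 [ 0.5223 -0.2082  0.006 ]
knob cloud [ 0.5224 -0.2085  0.0348] 114 disc z [ 0.5215 -0.2064  0.0056]
0.84 [ 0.3584 -0.2175  0.034 ]
0.82 [ 0.5256 -0.2112  0.034 ]
0.78 [ 0.705  -0.2254  0.034 ]
rim [0.544  0.1989] 480 0.0014926631533696646
dome [0.5443 0.1996 0.0929] 0.17290019718013522 2536 0.0017754819409285063
side 0.75 ((345.9460144042969, 349.9358825683594), (46.695072174072266, 55.16291809082031), 97.49576568603516) disc at z6 [ 0.5224 -0.2148  0.006 ]
knob cloud [ 0.5234 -0.2115  0.0341] 129 disc z [ 0.519  -0.2198  0.0058]
0.98 [ 0.5271 -0.212   0.034 ]
0.96 [ 0.6962 -0.2293  0.034 ]
0.92 [ 0.3504 -0.2288  0.034 ]
rim [0.5457 0.1966] 435 0.0019873243375641792
dome [0.5462 0.1996 0.093 ] 0.17302330872325966 1334 0.0019006792566834763
```

```bash
python3 -m pendant '[{"az":-0.153},{"az":-0.153},{"az":-0.153},{"dx":1.5,"dy":4.8},{"dx":1.5,"dy":4.8},{"dx":1.5,"dy":4.8},{"dx":1.5,"dy":4.8},{"dx":1.5,"dy":4.8},{"dx":1.5,"dy":4.8},{"dx":1.5,"dy":4.8}]' && python3 -m pendant '[{"dx":1.5,"dy":4.8},{"dx":1.5,"dy":4.8},{"dx":1.5,"dy":4.8},{"dx":1.5,"dy":4.8},{"dx":1.5,"dy":4.8},{"dx":1.5,"dy":4.8},{"dx":1.5,"dy":4.8},{"dx":1.5,"dy":4.8},{"dx":1.5,"dy":4.8},{}]'
```

```text
$[0]: bad value
```

```bash
python3 -m pendant '[{"dx":0,"dy":0,"dz":0,"ax":0,"ay":0,"az":-0.153,"fingers":1},{"dx":0,"dy":0,"dz":0,"ax":0,"ay":0,"az":-0.153,"fingers":1},{"dx":0,"dy":0,"dz":0,"ax":0,"ay":0,"az":-0.153,"fingers":1},{"dx":1.5,"dy":4.8,"dz":0,"ax":0,"ay":0,"az":0,"fingers":1},{"dx":1.5,"dy":4.8,"dz":0,"ax":0,"ay":0,"az":0,"fingers":1},{"dx":1.5,"dy":4.8,"dz":0,"ax":0,"ay":0,"az":0,"fingers":1},{"dx":1.5,"dy":4.8,"dz":0,"ax":0,"ay":0,"az":0,"fingers":1},{"dx":1.5,"dy":4.8,"dz":0,"ax":0,"ay":0,"az":0,"fingers":1},{"dx":1.5,"dy":4.8,"dz":0,"ax":0,"ay":0,"az":0,"fingers":1},{"dx":0,"dy":0,"dz":0,"ax":0,"ay":0,"az":0,"fingers":1}]'
```

```text
time_s: 2.55
ee_pos: [0.3674, 0.2693, 0.2229]
tool_rot: [-0.0, 1.0, -0.002, 0.0]
force: [-0.6, 0.3, 0.0]
opening: 0.0868
grip_force: 0.0
```

```bash
python3 -m pendant '[{"dx":1.73,"dy":5.31,"dz":0,"ax":0,"ay":0,"az":0,"fingers":1},{"dx":1.73,"dy":5.31,"dz":0,"ax":0,"ay":0,"az":0,"fingers":1},{"dx":1.73,"dy":5.31,"dz":0,"ax":0,"ay":0,"az":0,"fingers":1},{"dx":1.73,"dy":5.31,"dz":0,"ax":0,"ay":0,"az":0,"fingers":1},{"dx":1.73,"dy":5.31,"dz":0,"ax":0,"ay":0,"az":0,"fingers":1},{"dx":1.73,"dy":5.31,"dz":2,"ax":0,"ay":0,"az":0,"fingers":1},{"dx":1.73,"dy":5.31,"dz":2,"ax":0,"ay":0,"az":0,"fingers":1},{"dx":1.73,"dy":5.31,"dz":2,"ax":0,"ay":0,"az":0,"fingers":1},{"dx":1.73,"dy":5.31,"dz":2,"ax":0,"ay":0,"az":0,"fingers":1},{"dx":0,"dy":0,"dz":0,"ax":0,"ay":0,"az":0,"fingers":1}]'
```

```text
time_s: 3.8
ee_pos: [0.5225, -0.2085, 0.1398]
tool_rot: [-0.0, 1.0, -0.003, -0.002]
force: [-0.2, -0.2, -0.8]
opening: 0.0874
grip_force: 0.0
```

```bash
python3 -m pendant '[{"dx":0,"dy":0.1,"dz":3.5,"ax":0,"ay":0,"az":0,"fingers":1},{"dx":0,"dy":0,"dz":3.5,"ax":0,"ay":0,"az":0,"fingers":1},{"dx":0,"dy":0,"dz":3,"ax":0,"ay":0,"az":0,"fingers":1},{"dx":0,"dy":0,"dz":1.5,"ax":0,"ay":0,"az":0,"fingers":1},{"dx":0,"dy":0,"dz":1,"ax":0,"ay":0,"az":0,"fingers":1},{"dx":0,"dy":0,"dz":0.4,"ax":0,"ay":0,"az":0,"fingers":1},{"dx":0,"dy":0,"dz":0,"ax":0,"ay":0,"az":0,"fingers":1},{"dx":0,"dy":0,"dz":0,"ax":0,"ay":0,"az":0,"fingers":1}]' 25
python3 - <<'E'
from meas import *
s=read_state();print(s["ee_pos"],s["force"])
p=snapshot("side");save(p,'s1.png')
a=p["color"][290:400,280:410];cv2.imwrite('pics/s1c.png',cv2.resize(a[:,:,::-1],None,fx=5,fy=5,interpolation=2))
E
```

```text
time_s: 4.8
ee_pos: [0.523, -0.2071, 0.0144]
tool_rot: [0.0, 1.0, -0.0, 0.001]
force: [0.7, 0.1, 0.5]
opening: 0.0868
grip_force: 0.0
[ 0.523  -0.2071  0.0144] [0.6813 0.0633 0.5479]
```

View pics/s1c.png

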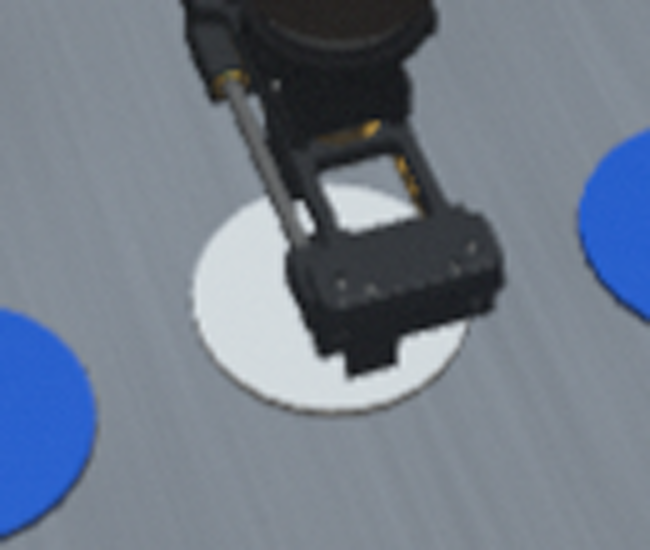

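The crop shows the fingers straddling the white cover, with the near finger tip at crop (370,360), over the disc. I'm closing the gripper.

```bash
python3 -m pendant '[{"dx":0,"dy":0,"dz":0,"ax":0,"ay":0,"az":0,"fingers":-1},{"dx":0,"dy":0,"dz":0,"ax":0,"ay":0,"az":0,"fingers":-1},{"dx":0,"dy":0,"dz":0,"ax":0,"ay":0,"az":0,"fingers":-1},{"dx":0,"dy":0,"dz":0,"ax":0,"ay":0,"az":0,"fingers":-1},{"dx":0,"dy":0,"dz":0,"ax":0,"ay":0,"az":0,"fingers":-1},{"dx":0,"dy":0,"dz":0,"ax":0,"ay":0,"az":0,"fingers":-1},{"dx":0,"dy":0,"dz":0,"ax":0,"ay":0,"az":0,"fingers":-1},{"dx":0,"dy":0,"dz":0,"ax":0,"ay":0,"az":0,"fingers":-1}]' 25; python3 -c "
from station import *
import time
for i in range(3):
  s=read_state();print(s['ee_pos'],s['opening'],s['grip_force'],s['force'])"
```

```text
time_s: 5.85
ee_pos: [0.5224, -0.2071, 0.0135]
tool_rot: [0.0, 1.0, -0.0, 0.0]
force: [-0.5, -0.2, -0.1]
opening: 0.0294
grip_force: 25.0
[ 0.52244349 -0.20710118  0.01353099] 0.02944943565143458 24.999884068965912 [-0.50231149 -0.18073237 -0.14997618]
[ 0.52244349 -0.20710118  0.01353099] 0.02944943565143458 24.999884068965912 [-0.50231149 -0.18073237 -0.14997618]
[ 0.52244349 -0.20710118  0.01353099] 0.02944943565143458 24.999884068965912 [-0.50231149 -0.18073237 -0.14997618]
```

```bash
python3 -m pendant '[{"dx":0,"dy":0,"dz":-1,"ax":0,"ay":0,"az":0,"fingers":-1},{"dx":0,"dy":0,"dz":-3,"ax":0,"ay":0,"az":0,"fingers":-1},{"dx":0,"dy":0,"dz":-4,"ax":0,"ay":0,"az":0,"fingers":-1},{"dx":0,"dy":0,"dz":-4,"ax":0,"ay":0,"az":0,"fingers":-1},{"dx":0,"dy":0,"dz":-4,"ax":0,"ay":0,"az":0,"fingers":-1},{"dx":0,"dy":0,"dz":-4,"ax":0,"ay":0,"az":0,"fingers":-1},{"dx":0,"dy":0,"dz":-3,"ax":0,"ay":0,"az":0,"fingers":-1},{"dx":0,"dy":0,"dz":-1,"ax":0,"ay":0,"az":0,"fingers":-1},{"dx":0,"dy":0,"dz":0,"ax":0,"ay":0,"az":0,"fingers":-1}]'
python3 -m pendant '[{"dx":0.2,"dy":-2,"dz":0,"ax":0,"ay":0,"az":0,"fingers":-1},{"dx":0.2,"dy":-4,"dz":0,"ax":0,"ay":0,"az":0,"fingers":-1},{"dx":0.2,"dy":-5.5,"dz":0,"ax":0,"ay":0,"az":0,"fingers":-1},{"dx":0.3,"dy":-5.6,"dz":0,"ax":0,"ay":0,"az":0,"fingers":-1},{"dx":0.3,"dy":-5.5,"dz":0,"ax":0,"ay":0,"az":0,"fingers":-1},{"dx":0.3,"dy":-5.5,"dz":0,"ax":0,"ay":0,"az":0,"fingers":-1},{"dx":0.3,"dy":-5.5,"dz":0,"ax":0,"ay":0,"az":0,"fingers":-1},{"dx":0.2,"dy":-4.5,"dz":0,"ax":0,"ay":0,"az":0,"fingers":-1},{"dx":0.2,"dy":-2.5,"dz":0,"ax":0,"ay":0,"az":0,"fingers":-1},{"dx":0,"dy":0,"dz":0,"ax":0,"ay":0,"az":0,"fingers":-1}]'
python3 - <<'E'
from meas import *
s=read_state();print(s["ee_pos"],s["force"],s["opening"])
p=snapshot("side");save(p,'s2.png')
a=p["color"][90:250,220:400];cv2.imwrite('pics/s2c.png',cv2.resize(a[:,:,::-1],None,fx=3.7,fy=3.7,interpolation=2))
E
```

```text
time_s: 6.98
ee_pos: [0.522, -0.2067, 0.2532]
tool_rot: [-0.0, 1.0, -0.001, -0.0]
force: [0.7, 1.2, -3.3]
opening: 0.0296
grip_force: 25.0
time_s: 8.22
ee_pos: [0.544, 0.2006, 0.252]
tool_rot: [0.001, 1.0, 0.001, -0.001]
force: [-0.3, -1.1, -2.4]
opening: 0.0291
grip_force: 25.0
[0.544  0.2006 0.252 ] [-0.2625 -1.0944 -2.4498] 0.02914062829987721
```

View pics/s2c.png

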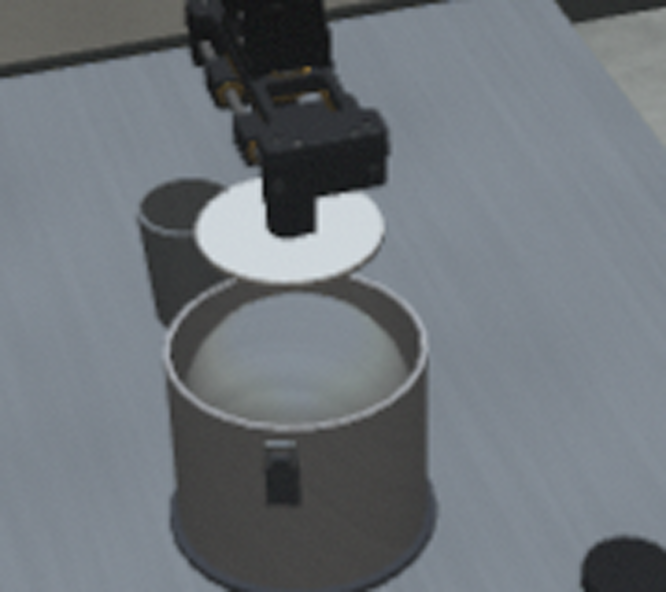

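The white cover hangs level, with its disc at crop (290,230), above the dome at about (300,350) in the tube mouth. Next I check its centring.

Run:
```python
from meas import *
for n in ("side","top"):
    p=snapshot(n); C=p["color"].astype(int); a=np.array([.5445,.199])
    for s in silhouettes("cover",p):
        m=s["region"]; col=np.median(C[m],0)
        if col[2]-col[0]>40: continue
        pts=cloud(p,m); pts=pts[(np.hypot(*(pts[:,:2]-a).T)<.08)&(abs(pts[:,2]-.2445)<.012)]
        if len(pts)<50: continue
        A=np.c_[pts[:,:2]-a,np.ones(len(pts))]; print("plane",np.linalg.lstsq(A,pts[:,2],rcond=None)[0],len(pts))
        c=max(cv2.findContours(m.astype(np.uint8),0,1)[0],key=cv2.contourArea)[:,0]
        W=np.array([at_z(p,q.astype(float),.2445)[:2] for q in c]); f=circ(W,.06); print(n,s["conf"],"disc",f.x,np.abs(f.fun).mean(),len(W))
    pts=cloud(p,np.ones((480,640),bool)); rr=np.hypot(*(pts[:,:2]-a).T)
    rim=pts[(rr>.078)&(rr<.094)&(abs(pts[:,2]-.15)<.006)]; f=circ(rim[:,:2],.086); print("rim",f.x,len(rim))
    d=pts[(rr<.06)&(pts[:,2]>.13)&(pts[:,2]<.18)]
    if len(d)>100:
        g=least_squares(lambda a:np.linalg.norm(d-a,axis=1)-.08,[*a,.094],loss='soft_l1',f_scale=.003); print("dome",g.x,len(d))
s=read_state(); print(s["ee_pos"],s["tool_rot"])
```

```text
plane [-0.0044  0.0036  0.2442] 983
side 0.85 disc [0.5427 0.1925] 0.01049232636475841 132
rim [0.5457 0.197 ] 367
dome [0.5463 0.1998 0.0931] 1189
plane [-0.0034 -0.0005  0.2448] 697
top 0.87 disc [0.5496 0.1963] 0.008602016956330312 97
rim [0.5441 0.1993] 362
dome [0.554  0.2071 0.1075] 124
[0.5446 0.1978 0.2535] [ 0.0002  1.     -0.0011 -0.0002]
```

```bash
cat > disc.py <<'E'
from meas import *
def disc(n,z,tol=.012,a=(.5445,.199)):
    p=snapshot(n); C=p["color"].astype(int); a=np.array(a)
    w=(C.min(2)>110)&(C.max(2)-C.min(2)<40)
    pts=cloud(p,np.ones((480,640),bool)); m=np.zeros((480,640),bool); m[p["z_map"]>0]=(np.hypot(*(pts[:,:2]-a).T)<.09)&(abs(pts[:,2]-z)<tol)
    m=cv2.morphologyEx((m&w).astype(np.uint8),cv2.MORPH_OPEN,np.ones((3,3)))
    c=np.vstack([k[:,0] for k in cv2.findContours(m,0,1)[0]])
    W=np.array([at_z(p,q.astype(float),z)[:2] for q in c]).astype(np.float32)
    o=cv2.minEnclosingCircle(W); c0=np.array(o[0]); K=W[abs(np.hypot(*(W-c0).T)-.06)<.006]
    # outer-edge fit
    f=circ(K,.0595); q=cloud(p,m>0); A=np.c_[q[:,:2]-a,np.ones(len(q))]
    print(n,"enclosing",o,"fit",f.x,len(K),np.abs(f.fun).mean(),"plane",np.linalg.lstsq(A,q[:,2],rcond=None)[0])
    return p
if __name__=="__main__":
    import sys
    for n in ("side","top"): disc(n,float(sys.argv[1]))
E
python3 disc.py .2445
```

```text
side enclosing ((0.5458422303199768, 0.19610224664211273), 0.0610245019197464) fit [0.5459 0.1962] 93 0.0009814429634901164 plane [-0.0025 -0.0028  0.2454]
top enclosing ((0.544111430644989, 0.19703409075737), 0.059845320880413055) fit [0.5447 0.1977] 80 0.0011573626465544245 plane [0.0015 0.0037 0.2457]
```

```bash
python3 -m pendant '[{"dx":0,"dy":-0.1,"dz":2,"ax":0,"ay":0,"az":0,"fingers":-1},{"dx":0,"dy":0,"dz":2,"ax":0,"ay":0,"az":0,"fingers":-1},{"dx":0,"dy":0,"dz":1.2,"ax":0,"ay":0,"az":0,"fingers":-1},{"dx":0,"dy":0,"dz":0.6,"ax":0,"ay":0,"az":0,"fingers":-1},{"dx":0,"dy":0,"dz":0.2,"ax":0,"ay":0,"az":0,"fingers":-1},{"dx":0,"dy":0,"dz":0,"ax":0,"ay":0,"az":0,"fingers":-1},{"dx":0,"dy":0,"dz":0,"ax":0,"ay":0,"az":0,"fingers":-1}]'
for i in 1 2; do python3 -m pendant '[{"dx":0,"dy":0,"dz":0.1,"ax":0,"ay":0,"az":0,"fingers":-1},{"dx":0,"dy":0,"dz":0,"ax":0,"ay":0,"az":0,"fingers":-1}]'; done
```

```text
time_s: 9.45
ee_pos: [0.545, 0.2002, 0.1942]
tool_rot: [-0.0, 1.0, -0.0, 0.001]
force: [0.1, 0.5, -2.5]
opening: 0.0293
grip_force: 25.0
time_s: 9.7
ee_pos: [0.5447, 0.2, 0.1926]
tool_rot: [-0.0, 1.0, -0.0, 0.0]
force: [-0.6, 0.4, -3.6]
opening: 0.0295
grip_force: 25.0
time_s: 9.95
ee_pos: [0.5446, 0.1999, 0.1914]
tool_rot: [0.0, 1.0, -0.0, -0.0]
force: [0.4, -0.2, -2.5]
opening: 0.0293
grip_force: 25.0
```

```bash
python3 -m pendant '[{"dx":0,"dy":0,"dz":0.2,"ax":0,"ay":0,"az":0,"fingers":-1},{"dx":0,"dy":0,"dz":0,"ax":0,"ay":0,"az":0,"fingers":-1}]'; python3 -m pendant '[{"dx":0,"dy":0,"dz":0.1,"ax":0,"ay":0,"az":0,"fingers":-1},{"dx":0,"dy":0,"dz":0,"ax":0,"ay":0,"az":0,"fingers":-1}]';  python3 -m pendant '[{"dx":0,"dy":0,"dz":0.1,"ax":0,"ay":0,"az":0,"fingers":-1},{"dx":0,"dy":0,"dz":0,"ax":0,"ay":0,"az":0,"fingers":-1}]'
```

```text
time_s: 10.2
ee_pos: [0.5446, 0.1999, 0.1893]
tool_rot: [0.0, 1.0, -0.0, -0.0]
force: [0.0, -0.3, -2.8]
opening: 0.0296
grip_force: 25.0
time_s: 10.45
ee_pos: [0.5447, 0.1999, 0.1885]
tool_rot: [0.0, 1.0, -0.0, -0.0]
force: [-0.3, -0.2, -2.2]
opening: 0.0294
grip_force: 25.0
time_s: 10.7
ee_pos: [0.5448, 0.2, 0.1876]
tool_rot: [-0.0, 1.0, -0.0, 0.0]
force: [0.1, 0.6, -4.0]
opening: 0.0294
grip_force: 25.0
```

```bash
python3 -m pendant '[{"dx":0,"dy":0,"dz":0.1,"ax":0,"ay":0,"az":0,"fingers":-1},{"dx":0,"dy":0,"dz":0,"ax":0,"ay":0,"az":0,"fingers":-1}]'; python3 -m pendant '[{"dx":0,"dy":0,"dz":0.05,"ax":0,"ay":0,"az":0,"fingers":-1},{"dx":0,"dy":0,"dz":0,"ax":0,"ay":0,"az":0,"fingers":-1}]'
```

```text
time_s: 10.95
ee_pos: [0.5449, 0.2, 0.1874]
tool_rot: [-0.0, 1.0, -0.0, 0.0]
force: [-1.9, 0.5, 2.2]
opening: 0.0292
grip_force: 25.0
time_s: 11.2
ee_pos: [0.5449, 0.2, 0.1865]
tool_rot: [-0.0, 1.0, -0.0, 0.0]
force: [-1.9, 0.2, 2.7]
opening: 0.0295
grip_force: 25.0
```

```bash
python3 -m pendant '[{"dx":0,"dy":0,"dz":-0.06,"ax":0,"ay":0,"az":0,"fingers":-1},{"dx":0,"dy":0,"dz":0,"ax":0,"ay":0,"az":0,"fingers":-1}]' 5; python3 -m pendant '[{"dx":0,"dy":0,"dz":0,"ax":0,"ay":0,"az":0,"fingers":-0.2},{"dx":0,"dy":0,"dz":0,"ax":0,"ay":0,"az":0,"fingers":0},{"dx":0,"dy":0,"dz":0,"ax":0,"ay":0,"az":0,"fingers":0.2},{"dx":0,"dy":0,"dz":0,"ax":0,"ay":0,"az":0,"fingers":0.2},{"dx":0,"dy":0,"dz":0,"ax":0,"ay":0,"az":0,"fingers":0.2},{"dx":0,"dy":0,"dz":0,"ax":0,"ay":0,"az":0,"fingers":0.2},{"dx":0,"dy":0,"dz":0,"ax":0,"ay":0,"az":0,"fingers":0.2}]'
python3 disc.py .180
python3 - <<'E'
from meas import *
s=read_state();print(s["ee_pos"],s["force"],s["opening"])
p=snapshot("side")
a=p["color"][110:250,220:380];cv2.imwrite('pics/s3c.png',cv2.resize(a[:,:,::-1],None,fx=4,fy=4,interpolation=2))
E
```

```text
time_s: 11.45
ee_pos: [0.545, 0.2, 0.1869]
tool_rot: [-0.0, 1.0, -0.0, 0.0]
force: [-1.0, 0.1, 2.1]
opening: 0.0296
grip_force: 5.0
time_s: 12.32
ee_pos: [0.5447, 0.2, 0.1867]
tool_rot: [-0.0, 1.0, -0.0, 0.0]
force: [0.3, -0.2, 0.1]
opening: 0.0522
grip_force: 0.0
side enclosing ((0.545620322227478, 0.19667738676071167), 0.061101190745830536) fit [0.5456 0.1967] 86 0.0009643947804400165 plane [-0.0084 -0.0045  0.1794]
top enclosing ((0.544243335723877, 0.19928182661533356), 0.05970460921525955) fit [0.5449 0.1997] 74 0.0013677278266962646 plane [-0.0043 -0.0096  0.1795]
[0.5447 0.2    0.1867] [ 0.0025 -0.5237 -0.1024] 0.05241628365359761
```

View pics/s3c.png

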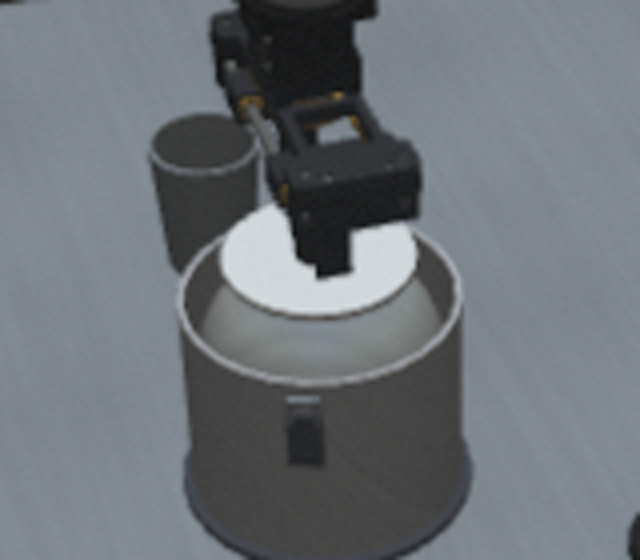

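The cover sits level on the dome (disc at crop (320,260)), with the fingers open around the knob. I'll wait a moment, then re-grip.

```bash
python3 -m pendant '[{"dx":0,"dy":0,"dz":0,"ax":0,"ay":0,"az":0,"fingers":0.3},{"dx":0,"dy":0,"dz":0,"ax":0,"ay":0,"az":0,"fingers":0.3},{"dx":0,"dy":0,"dz":0,"ax":0,"ay":0,"az":0,"fingers":0.3},{"dx":0,"dy":0,"dz":0,"ax":0,"ay":0,"az":0,"fingers":0.3},{"dx":0,"dy":0,"dz":0,"ax":0,"ay":0,"az":0,"fingers":0.3},{"dx":0,"dy":0,"dz":0,"ax":0,"ay":0,"az":0,"fingers":0.3}]' 
python3 -m pendant '[{"dx":0,"dy":0,"dz":0,"ax":0,"ay":0,"az":0,"fingers":0},{"dx":0,"dy":0,"dz":0,"ax":0,"ay":0,"az":0,"fingers":-0.15},{"dx":0,"dy":0,"dz":0,"ax":0,"ay":0,"az":0,"fingers":-0.25},{"dx":0,"dy":0,"dz":0,"ax":0,"ay":0,"az":0,"fingers":-0.3},{"dx":0,"dy":0,"dz":0,"ax":0,"ay":0,"az":0,"fingers":-0.35},{"dx":0,"dy":0,"dz":0,"ax":0,"ay":0,"az":0,"fingers":-0.5},{"dx":0,"dy":0,"dz":0,"ax":0,"ay":0,"az":0,"fingers":-1},{"dx":0,"dy":0,"dz":0,"ax":0,"ay":0,"az":0,"fingers":-1}]' 5
python3 -m pendant '[{"dx":0,"dy":0,"dz":0,"ax":0,"ay":0,"az":0,"fingers":-1},{"dx":0,"dy":0,"dz":0,"ax":0,"ay":0,"az":0,"fingers":-1}]' 50
python3 disc.py .180
```

```text
time_s: 13.22
ee_pos: [0.5447, 0.1999, 0.1866]
tool_rot: [0.0, 1.0, -0.0, -0.0]
force: [0.8, -0.0, -0.3]
opening: 0.0566
grip_force: 0.0
time_s: 14.22
ee_pos: [0.5447, 0.2, 0.1867]
tool_rot: [-0.0, 1.0, -0.0, -0.0]
force: [0.7, -0.3, -0.7]
opening: 0.0301
grip_force: 5.0
time_s: 14.48
ee_pos: [0.5447, 0.2, 0.1867]
tool_rot: [-0.0, 1.0, -0.0, 0.0]
force: [0.1, -0.8, -0.7]
opening: 0.0288
grip_force: 50.0
side enclosing ((0.5455602407455444, 0.1966569572687149), 0.061103884130716324) fit [0.5454 0.1968] 90 0.001114218717174962 plane [-0.0056 -0.004   0.1795]
top enclosing ((0.544243335723877, 0.19928182661533356), 0.05970460921525955) fit [0.5447 0.2004] 76 0.0013627021931579195 plane [-0.011  -0.0034  0.1791]
```

Gripped and still level, so I press down 28 mm first.

```bash
python3 -m pendant '[{"dx":0,"dy":0,"dz":0.3,"ax":0,"ay":0,"az":0,"fingers":-1},{"dx":0,"dy":0,"dz":0.4,"ax":0,"ay":0,"az":0,"fingers":-1},{"dx":0,"dy":0,"dz":0.4,"ax":0,"ay":0,"az":0,"fingers":-1},{"dx":0,"dy":0,"dz":0.4,"ax":0,"ay":0,"az":0,"fingers":-1},{"dx":0,"dy":0,"dz":0.4,"ax":0,"ay":0,"az":0,"fingers":-1},{"dx":0,"dy":0,"dz":0.4,"ax":0,"ay":0,"az":0,"fingers":-1},{"dx":0,"dy":0,"dz":0.3,"ax":0,"ay":0,"az":0,"fingers":-1},{"dx":0,"dy":0,"dz":0.2,"ax":0,"ay":0,"az":0,"fingers":-1},{"dx":0,"dy":0,"dz":0,"ax":0,"ay":0,"az":0,"fingers":-1},{"dx":0,"dy":0,"dz":0,"ax":0,"ay":0,"az":0,"fingers":-1}]'
python3 disc.py .152
python3 -c "
from h import *
p=snapshot('side')
a=p['color'][110:250,220:380];cv2.imwrite('pics/s4c.png',cv2.resize(a[:,:,::-1],None,fx=4,fy=4,interpolation=2))"
```

```text
time_s: 15.82
ee_pos: [0.545, 0.2, 0.161]
tool_rot: [-0.0, 1.0, 0.0, 0.001]
force: [-4.4, -1.2, 12.2]
opening: 0.0286
grip_force: 50.1
side enclosing ((0.5460134744644165, 0.19957010447978973), 0.06124075502157211) fit [0.5468 0.1993] 89 0.0010601895188640507 plane [-0.0175 -0.0062  0.1538]
top enclosing ((0.5446098446846008, 0.19937056303024292), 0.060001108795404434) fit [0.5449 0.2002] 74 0.0010437136233320578 plane [-0.0152 -0.0017  0.1537]
```

View pics/s4c.png

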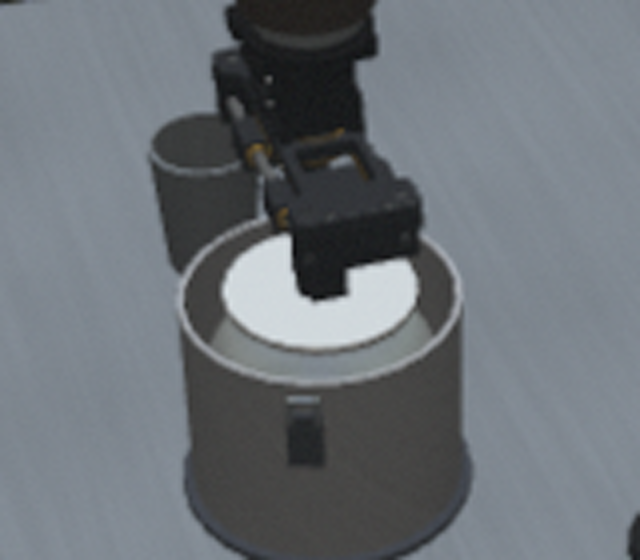

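The cover is level and about 4 mm above flush: the disc top is at 154 mm and the rim at 150 mm. Pressing the remaining distance.

```bash
python3 -m pendant '[{"dx":0,"dy":0,"dz":0.2,"ax":0,"ay":0,"az":0,"fingers":-1},{"dx":0,"dy":0,"dz":0.2,"ax":0,"ay":0,"az":0,"fingers":-1},{"dx":0,"dy":0,"dz":0.05,"ax":0,"ay":0,"az":0,"fingers":-1},{"dx":0,"dy":0,"dz":0,"ax":0,"ay":0,"az":0,"fingers":-1},{"dx":0,"dy":0,"dz":0,"ax":0,"ay":0,"az":0,"fingers":-1},{"dx":0,"dy":0,"dz":0,"ax":0,"ay":0,"az":0,"fingers":-1},{"dx":0,"dy":0,"dz":0,"ax":0,"ay":0,"az":0,"fingers":-1},{"dx":0,"dy":0,"dz":0,"ax":0,"ay":0,"az":0,"fingers":-1}]'
python3 disc.py .150
```

```text
time_s: 16.98
ee_pos: [0.545, 0.2, 0.1569]
tool_rot: [-0.0, 1.0, 0.0, 0.001]
force: [-5.4, -0.4, 14.0]
opening: 0.0286
grip_force: 50.1
side enclosing ((0.5468613505363464, 0.19694805145263672), 0.06125972047448158) fit [0.5459 0.1971] 87 0.0008849776358269145 plane [-0.016  -0.0061  0.1497]
top enclosing ((0.5440886616706848, 0.19890473783016205), 0.059379708021879196) fit [0.5446 0.2001] 74 0.0017908580799577997 plane [-0.0159  0.0001  0.1493]
```

Flush at 149.5 mm, level within 1°, centred, pressing about 14 N. Handing in.

```bash
python3 -c "
from station import workorder
print(workorder.close_job())"
```

```text
the job is handed in; nothing more can be done
None
```

The cover balanced level on the bowl by itself, and I handed the job in with the gripper holding it flush with the rim: disc top at about 149.5 mm, pressing about 14 N. No verdict came back.

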